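# Load two reagent cartridges from the clip strip

### The arm

A 6-joint arm with a two-finger parallel gripper is mounted at the origin on the work surface. World frame = base frame: x ahead of the robot, y to its left, z up, the work surface at z = 0. Lengths are in m, angles in rad, forces in N, time in s.
With the tool pointing down it reaches from about 0.325 to 0.775 m from the base axis. Payload 5.5 kg.
Tool frame: the origin (TCP) lies on the front face of the gripper's body, between the roots of the fingers; the fingertips stand 80 mm ahead of it and the grasp point (between the pads) lies 61 mm ahead of it; z points along the fingers, y is the direction in which the jaws open and shut (so a half turn about z gives the same grasp; the last joint's range is limited). The gripper opens to 88 mm and grips with 3 to 60 N. Pads are 20 mm wide; open, the fingers measure 115 mm over their backs; the gripper's body (75 mm by 178 mm) begins 61 mm behind the grasp point.
Start: joints at [-1.378, 0.091, 1.231, -0, 1.82, -0.057], TCP at [0.148, -0.581, 0.303] pointing down, gripper open.
Joint ranges: [-2.87, 2.87], [-0.86, 2.18], [0.17, 2.46], [-1.51, 4.65], [0.06, 2.69], [-2.65, 2.65]. Speed limits (rad/s): [2.57, 2.57, 3.01, 3.14, 3.14, 3.14].

### API

Orientations are given as a rotation vector (axis times angle).
In Python, from workcell import r gives the robot as it stands.
- The arm moves only by the tool send_rows, never from a script. Its argument "deltas" is a list of rows, each a list of 3 entries, a list of its own where there are three numbers: the turn, a rotation vector about the world's x, y, z in units of 5 degrees (1.0 is 5 degrees), then the shift along the world's x, y, z in cm, then the closure, from 0 (fully open) to 1 (shut). A call has 1 to 5 rows; each row is the pose to reach, as a shift and turn from the pose measured when the call began; what a row does not reach only later rows make up. A row lasts 1/12 s, in which the tool goes at most 41.7 mm and 7.16 degrees, less where a joint would pass 70% of its speed; a pose out of reach is approached as far as the arm can. A call with a gripper value outside its range is refused whole. The fingers move at their own pace and stop on an object; "newtons" is the grip in N (left out, the last holds). Time passes only in rows, so rows that repeat a pose let the fingers close. It gives the time, the measured TCP pose, the force and the opening at its end, in the units of the state.
- r.state(): the state, without advancing time (a new reading comes with each control period).
- r.grab_frame(name): name is "side" or "top"; returns (picture, depth): 384x512x3 uint8, blue, green, red; 384x512 float32, m along the optical axis (not along the pixel's ray), 0 where there is no reading.
- r.get_calibration(name): a dict with "intrinsics" (3x3 intrinsics, pixels), "k1" (the pictures are not rectified: a ray, as slopes to the right and down, at radius r is drawn at 1 + k1 r^2 times it, then the intrinsics apply), "camera_from_world" (4x4, takes a point from world to camera coordinates). Camera axes: x right, y up, looking along -z (the intrinsics and any distortion apply to the point x, -y, -z); pixel columns grow to the right and rows downward; lengths in m; the calibration is good to about 2 mm. A picture is of the moment at which its call begins. get_calibration takes no time and is no camera call.
- r.job_done(): hands the job in, once; it reports no verdict.
The state is a dict: "time": time; "joints": joint angles; "joint_vel": joint speeds; "effort": joint torques, N m; "tool_pos": TCP position; "ee_rot": TCP orientation; "wrist_force": force on the tool from outside, world axes, zero at the start; "moment": the same for the moment, N m; "width": opening from 0.0 (shut) to 1.0 (fully open).
Only numpy, scipy, OpenCV 4.12 (cv2) and the standard library are available. Lean on these libraries where they do the work, as an engineer would, in place of code of your own. Each camera call takes 0.05 s, during which the arm holds its last target.

### The job

Pull the cartridge with the single large cap straight up out of the clip strip and push it, nose first, fully home into the left-hand bay of the analyser's loader (left as the robot faces the bays); then do the same with the twin-cap cartridge and the right-hand bay. Take them one at a time: the second stays in its clips until the first is home. Leave the capless blank clipped in the strip and do not disturb the other things on the bench.

Things in the scene. Friction and masses are not known exactly. Their poses are not given: they have to be found in the camera images.
- single: white oblong cartridge, 96 long x 26 wide x 26 mm high, about 70 g, flat sides; one round grey cap, 20 mm across and 10 mm high, stands on its top at the tail, 33 mm behind the middle; lies lengthwise in two pairs of sprung jaws on the clip strip at the start. Origin: centre of its underside (caps not counted); x along its length towards the nose, z up. Goes in the left bay.
- twin: the same 96 x 26 x 26 mm cartridge, but with two small round grey caps, 11 mm across and 10 mm high, one behind the other on its top, 26 and 40 mm behind the middle; lies lengthwise in two pairs of sprung jaws on the clip strip at the start. Origin: centre of its underside (caps not counted); x along its length towards the nose, z up. Goes in the right bay.
- blank: the same 96 x 26 x 26 mm body without caps; lies lengthwise in two pairs of sprung jaws on the clip strip at the start. Origin: centre of its underside (caps not counted); x along its length towards the nose, z up. Stays in the strip.
- strip: fixed clip strip: aluminium base plate 112 (x) x 196 (y) x 8 mm with three clip places side by side at y = -62, 0 and +62 mm; which cartridge is in which place varies. Origin: centre of the plate's underside, on the bench; x along the cartridges, z up. A clipped cartridge is centred on its place, its underside 22 mm and its top 48 mm above the bench, between end stops 5 mm high.
- jaws (a point): centre of the strip's middle place, level with a clipped cartridge's underside; the places are alike. 36 mm before and behind the middle a pair of steel jaws (12 mm long in x, tops 59 mm above the bench) hooks 2 mm over its top edges. Pulled straight up the hooks give at about 10 N in the first 5 mm, then rub lightly till 35 mm up. Its middle 55 mm is clear to grip at both sides down to the plate; the ends are not.
- loader: fixed loader with two roofed bays side by side before a white analyser (95 mm tall, 190 mm wide, from x = +110 mm). Origin: on the bench under the middle of the line of the mouths; x points into the bays, y to the left, z up. Bays at y = +32 (left) and -32 mm (right). Floor 5 mm, roof underside 37 mm, roof top 43 mm above the bench. The floor runs on as an open apron to x = -78 mm.
- left_bay (a point): floor centre of the left bay's mouth, 5 mm above the bench; axes as the loader. The bay is 36 mm wide and 64 mm deep. A cartridge fully home touches the back wall: its origin is then 16 mm inside the mouth and its capped tail (too tall for the bay) sticks out 32 mm. The bay's walls start at the mouth: held by its middle, a cartridge goes in only 30 mm, then must be put down and retaken by its tail.
- right_bay (a point): floor centre of the right bay's mouth, 5 mm above the bench; the right bay is like the left one in every way.
- vial: bystander: small capped round jar, 26 mm across and 48 mm tall. Origin: on its underside, at about the middle; not to be disturbed
- spatula: bystander: small lab spatula 150 mm long lying on the bench. Origin: on its underside, at about the middle; not to be disturbed
- timer: bystander: flat grey bench timer, 60 x 70 x 22 mm. Origin: on its underside, at about the middle; not to be disturbed
- beaker: bystander: glass beaker 68 mm across and 85 mm tall. Origin: on its underside, at about the middle; not to be disturbed
- flask: bystander: capped bottle 70 mm across and 150 mm tall. Origin: on its underside, at about the middle; not to be disturbed
- tray: bystander: shallow white tray 130 x 150 x 20 mm, with a black marker pen 110 mm long in it. Origin: on its underside, at about the middle; not to be disturbed
Not all that is in view belongs to the job. What is shaped like the twin but purple is not meant. What is shaped like the single but turquoise is not meant.

How it is judged:
By the outcome, as a careful person would: the job done as asked, in the order asked, and still so for the second after the job is handed in, with the robot touching nothing.
It also fails if it takes over 67 s, if anything falls off the work surface, if the arm or the gripper's body presses on something with over 40 N, if the wrist force passes 120 N, or if a joint passes its speed limit or range.

## Working session

There is one attempt and no reset: what is moved stays moved. The work goes in short steps, Python scripts to look and compute and a tool call to move; the robot and the scene stay as the last step left them, time stands still between calls to the robot, and variables do not carry over. Pictures are saved under pics/ and viewed, and the job is handed in when it is done.

Besides the shell and the picture viewer there is one more tool, called after ">>>" as name([rows], argument=value, ...), one row to a line, values as JSON. send_rows: Moves the arm, as the interface text tells. Its arguments: {"type":"object","properties":{"deltas":{"type":"array"},"newtons":{"type":"number"}},"required":["deltas"]}

```bash
ls; mkdir -p pics
python3 - <<'E'
from workcell import r
import cv2,numpy as np
print(r.state())
for n in("side","top"):
    im,d=r.grab_frame(n); c=r.get_calibration(n)
    cv2.imwrite(f"pics/{n}0.png",im); np.savez(f"pics/{n}0.npz",im=im,d=d)
    print(n,c)
E
```

```text
pics
{'time': 0.0, 'joints': array([-1.37770773e+00,  9.18432962e-02,  1.23187952e+00, -5.13926072e-06,
        1.81980012e+00, -5.67326219e-02]), 'joint_vel': array([ 0.00073005,  0.00148347,  0.00184086,  0.00063679, -0.00015544,
       -0.00131066]), 'effort': array([-2.23671654e-03, -4.46444464e+01, -4.06448007e+01,  6.95820549e-02,
        2.90611479e-02, -1.42787535e-04]), 'tool_pos': array([ 0.14828864, -0.58123735,  0.30151965]), 'ee_rot': array([-3.11520568e+00, -3.91156742e-01,  2.14237168e-04]), 'wrist_force': array([ 0.0389828 ,  0.3016538 , -0.19495096]), 'moment': array([ 0.05187413,  0.00857126, -0.01537332]), 'width': 0.9965716694964765}
side {'intrinsics': array([[366.2441028 ,   0.        , 257.18426438],
       [  0.        , 366.2441028 , 191.85138684],
       [  0.        ,   0.        ,   1.        ]]), 'k1': -0.10242751016335651, 'camera_from_world': array([[ 0.99875331, -0.04829872, -0.01261168, -0.49167502],
       [ 0.03618264,  0.52639693,  0.84946871, -0.05771538],
       [-0.0343895 , -0.84886601,  0.52748825, -0.90040687],
       [ 0.        ,  0.        ,  0.        ,  1.        ]])}
top {'intrinsics': array([[360.93581473,   0.        , 253.66276558],
       [  0.        , 360.93581473, 190.75407964],
       [  0.        ,   0.        ,   1.        ]]), 'k1': -0.11116830135789792, 'camera_from_world': array([[ 0.0232232 , -0.99951366,  0.02081157, -0.01525422],
       [ 0.98951846,  0.02594881,  0.14205592, -0.48463394],
       [-0.14252687,  0.01729444,  0.98963983, -0.95373068],
       [ 0.        ,  0.        ,  0.        ,  1.        ]])}
```

View pics/side0.png

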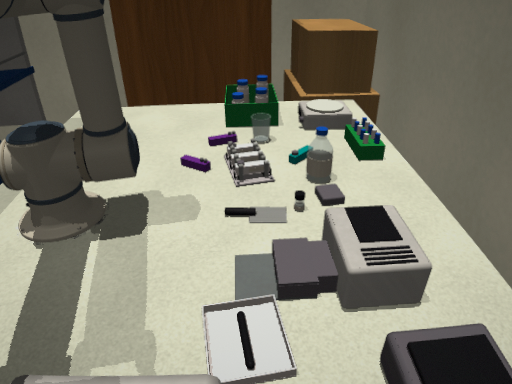

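View pics/top0.png

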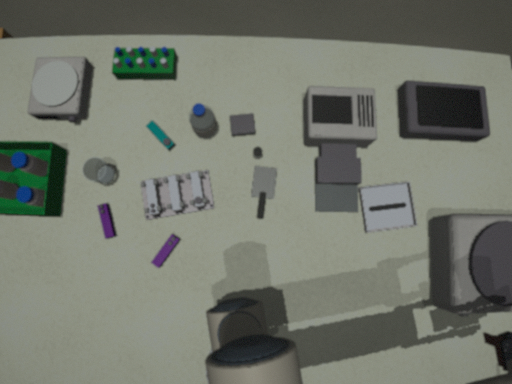

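The top view shows the strip around (178,195) and the loader around (337,165). The analyser is behind the loader at (341,112). I'll enlarge both areas.

```bash
cat > h.py <<'E'
import numpy as np,cv2
from workcell import r
C={n:r.get_calibration(n) for n in("side","top")}
def ray(n,uv):
    c=C[n];K=c["intrinsics"];T=c["camera_from_world"]
    p=cv2.undistortPoints(np.array(uv,float).reshape(-1,1,2),K,np.array([c["k1"],0,0,0.])).reshape(-1,2)
    d=np.c_[p[:,0],-p[:,1],-np.ones(len(p))]@T[:3,:3]
    o=-T[:3,:3].T@T[:3,3]
    return o,d
def onz(n,uv,z):
    o,d=ray(n,uv); s=(z-o[2])/d[:,2]; return o+d*s[:,None]
def proj(n,P):
    c=C[n];T=c["camera_from_world"]
    P=np.atleast_2d(P)@T[:3,:3].T+T[:3,3]
    q=P*[1,-1,-1]
    return cv2.projectPoints(q.reshape(-1,1,3),np.zeros(3),np.zeros(3),c["intrinsics"],np.array([c["k1"],0,0,0.]))[0].reshape(-1,2)
def depthpts(n,d,uv):
    o,dd=ray(n,uv); u=np.round(np.array(uv)).astype(int)
    return o+dd*d[u[:,1],u[:,0]][:,None]
def crop(src,dst,x0,y0,w,h,s):
    im=cv2.imread(src)[y0:y0+h,x0:x0+w]; cv2.imwrite(dst,cv2.resize(im,None,fx=s,fy=s,interpolation=cv2.INTER_CUBIC))
E
python3 - <<'E'
from h import *
crop("pics/top0.png","pics/t_strip.png",130,160,95,70,8)
crop("pics/top0.png","pics/t_load.png",295,75,100,145,4)
crop("pics/side0.png","pics/s_strip.png",215,130,70,60,9)
crop("pics/side0.png","pics/s_load.png",225,195,205,115,3.8)
E
```

```text
(no output)
```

View pics/t_strip.png

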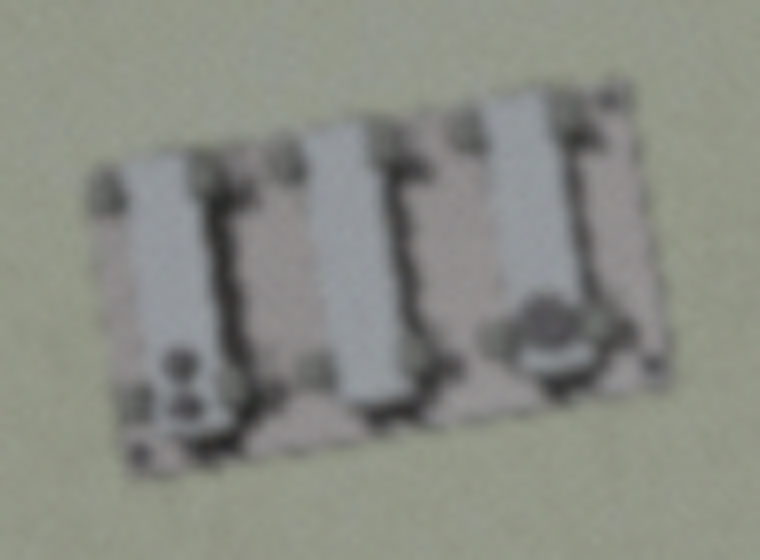

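View pics/t_load.png

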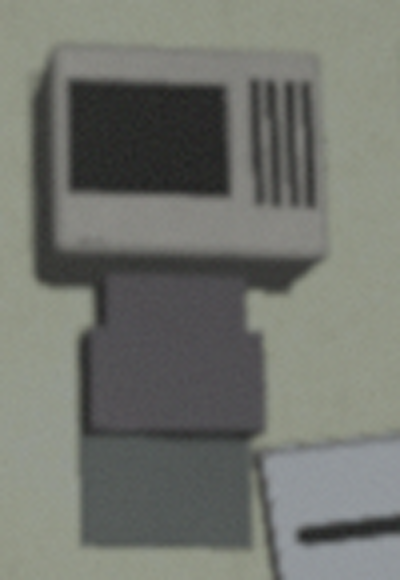

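View pics/s_strip.png

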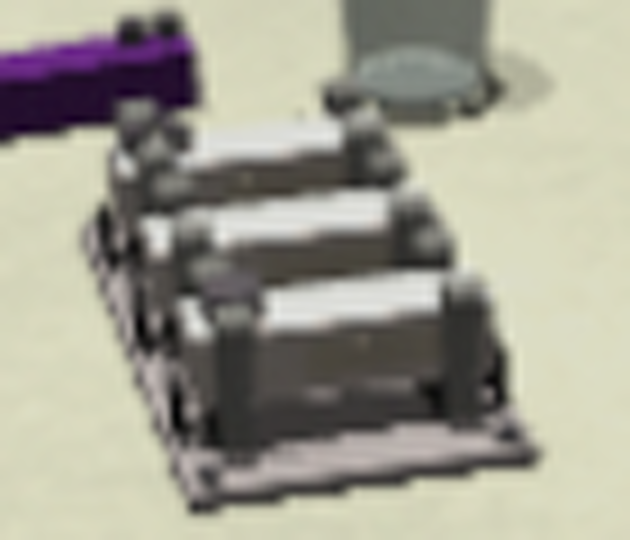

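View pics/s_load.png

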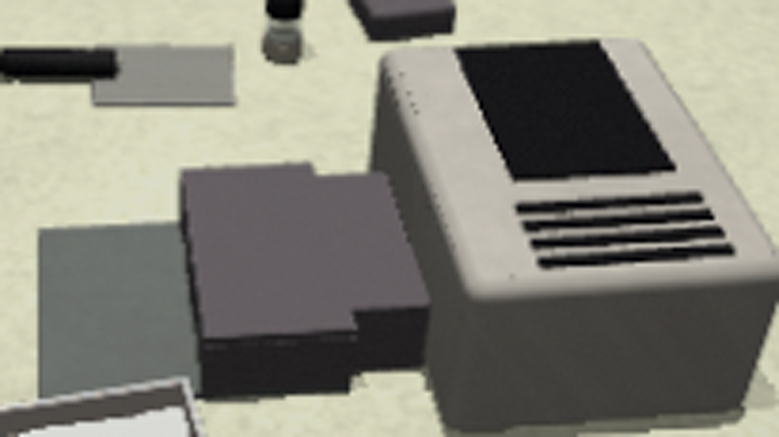

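Run:
```python
from h import *
np.set_printoptions(precision=4,suppress=True)
def cc(p,x0,y0,s): return (np.array(p,float)+.5)/s-.5+[x0,y0]
st=onz("top",cc([(90,165),(628,80),(672,385),(130,478)],130,160,8),.008)
print(st, st.mean(0)); 
for a,b in((0,1),(1,2),(2,3),(3,0)): 
    v=st[b]-st[a]; print(np.linalg.norm(v), np.degrees(np.arctan2(v[1],v[0])))
# side corners visible: bottom-left (195,508), bottom-right(535,458), (85,240)
s2=onz("side",cc([(195,508),(535,458),(85,235)],215,130,9),.008); print("side strip",s2)
# cartridges tops in top view z=.048 : tail/nose centre
print("caps z.058",onz("top",cc([(180,363),(187,408),(545,322)],130,160,8),.058))
print("bodies nose",onz("top",cc([(157,157),(338,125),(515,95)],130,160,8),.048))
print("tail",onz("top",cc([(380,400),(552,370)],130,160,8),.048))
ap=onz("top",cc([(82,545),(250,545)],295,75,4),.005);print("apron front",ap,np.linalg.norm(ap[1]-ap[0]))
rf=onz("top",cc([(91,431),(263,434),(262,332),(93,330)],295,75,4),.043);print("roof",rf)
s=onz("side",cc([(38,232),(38,398)],225,195,3.8),.005);print("side apron",s)
s=onz("side",cc([(180,171),(205,336),(355,330),(310,165),(390,176),(428,305)],225,195,3.8),.043);print("side roof",s)
for n,uv in(("top",[(337,168),(336,198),(167+130-130,195),(172,190)]),("side",[(295,265),(250,270),(248,158)])):
    d=np.load(f"pics/{n}0.npz")["d"]; print(n,depthpts(n,d,uv))
```

```text
[[0.5106 0.3173 0.008 ]
 [0.546  0.127  0.008 ]
 [0.438  0.1071 0.008 ]
 [0.4002 0.2958 0.008 ]] [0.4737 0.2118 0.008 ]
0.19355839006688777 -79.45713299054242
0.10982026688972552 -169.5846090202958
0.19237720348783327 101.33471792906873
0.11248269747828092 11.029438432052011
side strip [[0.4401 0.0966 0.008 ]
 [0.5449 0.1194 0.008 ]
 [0.4015 0.2859 0.008 ]]
caps z.058 [[0.4362 0.2672 0.058 ]
 [0.4212 0.2639 0.058 ]
 [0.4532 0.1456 0.058 ]]
bodies nose [[0.5073 0.2822 0.048 ]
 [0.5199 0.2207 0.048 ]
 [0.5318 0.1608 0.048 ]]
tail [[0.4266 0.2013 0.048 ]
 [0.4383 0.1439 0.048 ]]
apron front [[ 0.4364 -0.1784  0.005 ]
 [ 0.4391 -0.2993  0.005 ]] 0.1209571738893598
roof [[ 0.5115 -0.1774  0.043 ]
 [ 0.5128 -0.2981  0.043 ]
 [ 0.5852 -0.299   0.043 ]
 [ 0.5826 -0.1791  0.043 ]]
side apron [[ 0.4366 -0.1807  0.005 ]
 [ 0.4369 -0.2993  0.005 ]]
side roof [[ 0.5143 -0.1796  0.043 ]
 [ 0.516  -0.3003  0.043 ]
 [ 0.5861 -0.3013  0.043 ]
 [ 0.5845 -0.1792  0.043 ]
 [ 0.6255 -0.1914  0.043 ]
 [ 0.6238 -0.2877  0.043 ]]
top [[ 0.5533 -0.2325  0.0435]
 [ 0.4741 -0.2378  0.0077]
 [ 0.4705  0.2402  0.0059]
 [ 0.4791  0.2176  0.0492]]
side [[ 0.551  -0.2565  0.0429]
 [ 0.4672 -0.2236  0.0037]
 [ 0.4757  0.2029  0.0384]]
```

Run:
```python
from h import *
np.set_printoptions(precision=4,suppress=True)
def cc(p,x0,y0,s): return (np.array(p,float)+.5)/s-.5+[x0,y0]
# side top-surface corners of single: nose far (440,272), nose near (455,300); tail near(185..)
print("single nose edge side",onz("side",cc([(440,274),(455,300)],215,130,9),.048))
print("cap side",onz("side",cc([(234,282)],215,130,9),.058))
# single top face mask in both views (bright, in ROI) 
for n,roi in(("top",(130,160,225,230)),("side",(215,130,285,190))):
    im=np.load(f"pics/{n}0.npz")["im"]; g=im.min(2)
    x0,y0,x1,y1=roi; m=np.zeros(g.shape,np.uint8)
    hsv=cv2.cvtColor(im,cv2.COLOR_BGR2HSV)
    sub=g[y0:y1,x0:x1]; print(n,np.percentile(sub,[5,50,90,97]))
    th=np.percentile(sub,50)+8 if n=="top" else 0
    # bluish-white: b>=r
    b=im.astype(int); w=((b[...,0]-b[...,2]>=0 if n=="top" else (b[...,0]-b[...,2]>-6))&(g>(135 if n=="top" else 190)))
    m[y0:y1,x0:x1]=w[y0:y1,x0:x1]*255
    for c in cv2.findContours(m,0,1)[0]:
        if cv2.contourArea(c)>40:
            rr=cv2.minAreaRect(c); print(n,cv2.contourArea(c),rr)
            bx=cv2.boxPoints(rr); W=onz(n,bx,.048); e=[np.linalg.norm(W[1]-W[0]),np.linalg.norm(W[2]-W[1])]
            k=0 if e[0]>e[1] else 1; v=W[k+1]-W[k]; v=v*np.sign(v[0]); print("  ctr",W.mean(0)[:2],"dims",e,"yaw",np.degrees(np.arctan2(v[1],v[0])))
im=np.load("pics/top0.npz")["im"]; print(im[190,172],im[170,150],im[180,185],im[196,160])
# loader line fits
tr=onz("top",cc([(253,450),(275,578)],295,75,4),.02);print("tray edge",tr)
```

```text
single nose edge side [[0.5187 0.1677 0.048 ]
 [0.5223 0.1496 0.048 ]]
cap side [[0.4542 0.1473 0.058 ]]
top [ 88. 136. 143. 148.]
top 173.5 ((149.97694396972656, 192.81539916992188), (27.907814025878906, 9.178570747375488), 82.87498474121094)
  ctr [0.4702 0.2777] dims [np.float64(0.025222442202066712), np.float64(0.07669092728747098)] yaw 10.658185598441332
top 233.5 ((173.00001525878906, 192.0), (34.233585357666016, 9.178570747375488), 82.87498474121094)
  ctr [0.4742 0.215 ] dims [np.float64(0.0250723292794774), np.float64(0.09379905339089831)] yaw 10.111993145078559
top 177.0 ((195.43563842773438, 184.3564453125), (26.6669979095459, 9.353349685668945), 84.2894058227539)
  ctr [0.4965 0.155 ] dims [np.float64(0.02548479815585734), np.float64(0.07329584947310458)] yaw 8.211114491930926
side [ 44.   179.   193.   211.06]
[157 152 148] [138 152 147] [134 132 136] [100 101 103]
tray edge [[ 0.5051 -0.298   0.02  ]
 [ 0.4149 -0.3123  0.02  ]]
```

Run:
```python
from h import *
np.set_printoptions(precision=4,suppress=True)
def cc(p,x0,y0,s): return (np.array(p,float)+.5)/s-.5+[x0,y0]
crop("pics/top0.png","pics/t_tray.png",335,170,90,70,8)
crop("pics/side0.png","pics/s_tray.png",195,270,110,114,6)
for (x,y) in [(.465,-.31),(.5,-.3),(.5,-.31),(.47,-.33)]:
    print(x,y,proj("top",[x,y,.02]),proj("side",[x,y,.02]))
```

```text
0.465 -0.31 [[362.2895 201.3077]] [[250.1038 297.5323]]
0.5 -0.3 [[358.6098 188.9208]] [[269.4025 292.4049]]
0.5 -0.31 [[362.0561 189.014 ]] [[269.8272 296.6275]]
0.47 -0.33 [[369.1526 199.713 ]] [[253.3764 306.2001]]
```

View pics/t_tray.png

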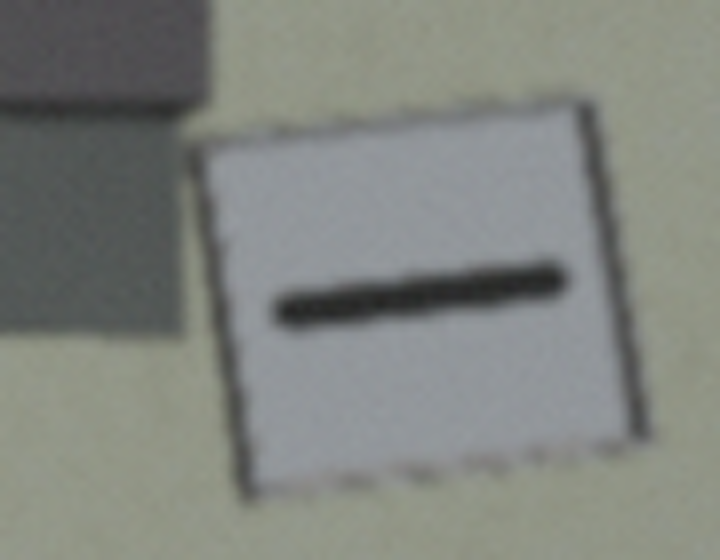

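View pics/s_tray.png

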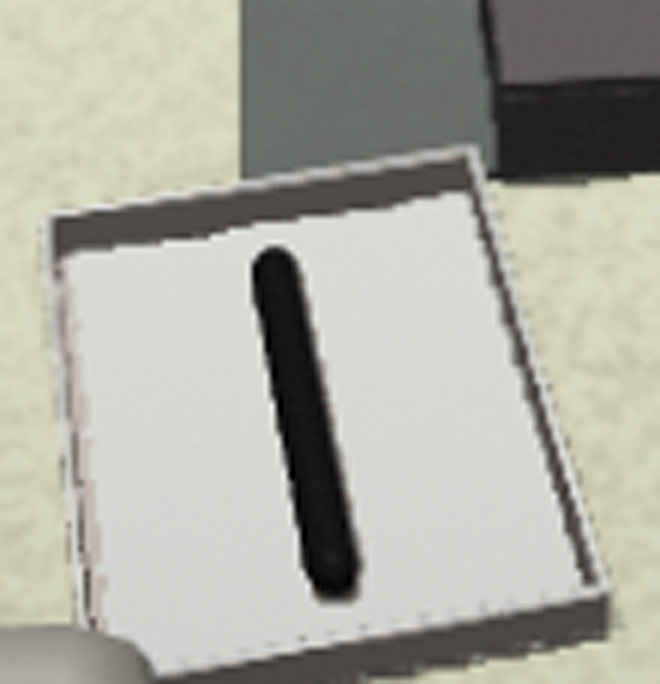

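Layout, from the top view and cross-checked in the side view:

| Item | Position |
|---|---|
| single | right-hand place, middle at about (.485, .152) |
| blank | centre place |
| twin | left-hand place |
| strip yaw | about 11° |
| loader mouth line | about (.515, -.2395) |
| loader yaw | about 1° |
| tray corner | about 3–5 mm right of the apron at (.505, -.303) |

I'll start moving now.

>>> send_rows([
  [[0, 0, -0.68], [33.7, 73.3, 0], 0.43],
  [[0, 0, -0.68], [33.7, 73.3, 0], 0.43],
  [[0, 0, -0.68], [33.7, 73.3, 0], 0.43],
  [[0, 0, -0.68], [33.7, 73.3, 0], 0.43],
  [[0, 0, -0.68], [33.7, 73.3, 0], 0.43],
], newtons=40)

```text
time: 0.52
tool_pos: [0.2356, -0.3903, 0.3016]
ee_rot: [-3.125, -0.297, 0.001]
wrist_force: [1.0, 0.0, -0.2]
width: 0.659
```

>>> send_rows([
  [[0, 0, 0], [24.9, 54.2, 0], 0.43],
  [[0, 0, 0], [24.9, 54.2, 0], 0.43],
  [[0, 0, 0], [24.9, 54.2, 0], 0.43],
  [[0, 0, 0], [24.9, 54.2, 0], 0.43],
  [[0, 0, 0], [24.9, 54.2, 0], 0.43],
])

```text
time: 0.93
tool_pos: [0.3222, -0.2008, 0.3018]
ee_rot: [-3.125, -0.296, 0.0]
wrist_force: [0.4, -0.6, -0.1]
width: 0.569
```

>>> send_rows([
  [[0, 0, 0], [16.2, 35.2, 0], 0.43],
  [[0, 0, 0], [16.2, 35.2, 0], 0.43],
  [[0, 0, 0], [16.2, 35.2, 0], 0.43],
  [[0, 0, 0], [16.2, 35.2, 0], 0.43],
  [[0, 0, 0], [16.2, 35.2, 0], 0.43],
])

```text
time: 1.35
tool_pos: [0.409, -0.0111, 0.3018]
ee_rot: [-3.125, -0.297, -0.0]
wrist_force: [0.2, -0.0, -0.3]
width: 0.57
```

Remaining is about (7.6, 16.3).

>>> send_rows([
  [[0, 0, 0], [7.6, 16.3, 0], 0.43],
  [[0, 0, 0], [7.6, 16.3, 0], 0.43],
  [[0, 0, 0], [7.6, 16.3, 0], 0.43],
  [[0, 0, 0], [7.6, 16.3, 0], 0.43],
  [[0, 0, 0], [7.6, 16.3, 0], 0.43],
])

```text
time: 1.77
tool_pos: [0.4857, 0.1562, 0.3004]
ee_rot: [-3.123, -0.302, 0.002]
wrist_force: [0.4, 0.5, 0.4]
width: 0.57
```

>>> send_rows([
  [[0, 0, 0], [0, 0, -4], 0.43],
  [[0, 0, 0], [0, 0, -8], 0.43],
  [[0, 0, 0], [0, 0, -11.5], 0.43],
  [[0, 0, 0], [0, 0, -11.5], 0.43],
])

```text
time: 2.1
tool_pos: [0.4822, 0.1557, 0.176]
ee_rot: [-3.125, -0.304, 0.026]
wrist_force: [-0.4, 0.1, -1.5]
width: 0.575
```

Run:
```python
from h import *
np.set_printoptions(precision=4,suppress=True)
print(r.state()["tool_pos"],r.state()["ee_rot"])
for n in("side","top"):
    im,d=r.grab_frame(n); cv2.imwrite(f"pics/{n}1.png",im)
crop("pics/top1.png","pics/t1.png",130,150,110,80,7)
crop("pics/side1.png","pics/s1.png",205,80,100,110,5)
```

```text
[0.4822 0.1557 0.176 ] [-3.1252 -0.3036  0.0258]
```

View pics/t1.png

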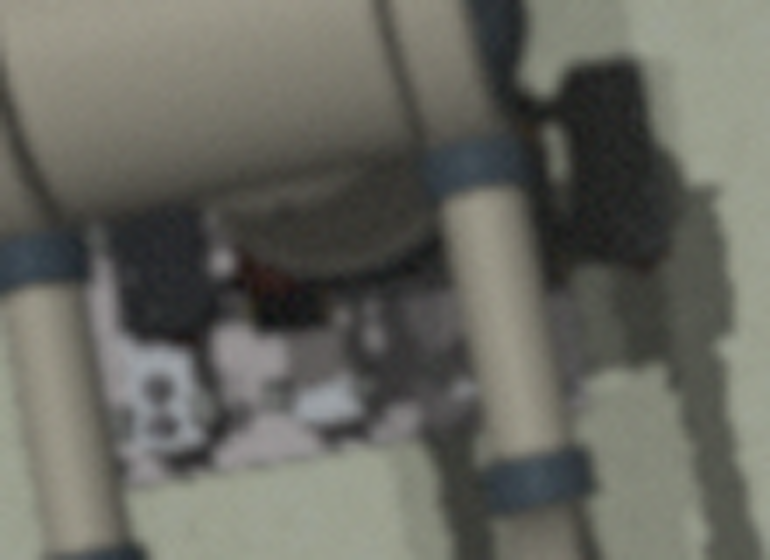

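View pics/s1.png

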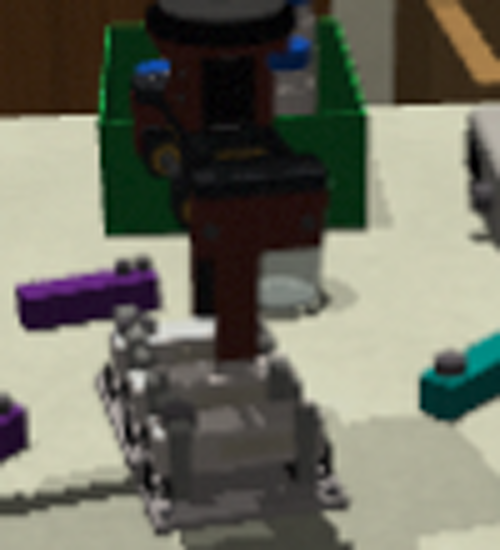

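>>> send_rows([
  [[0, 0, 0], [0.28, -0.37, 0], 0.43],
  [[0, 0, 0], [0.28, -0.37, 0], 0.43],
])

```text
time: 2.37
tool_pos: [0.4893, 0.152, 0.188]
ee_rot: [-3.123, -0.302, -0.001]
wrist_force: [-0.3, 0.2, 0.3]
width: 0.572
```

>>> send_rows([
  [[0, 0, 0], [-0.43, 0, 0], 0.43],
  [[0, 0, 0], [-0.43, 0, -3], 0.43],
  [[0, 0, 0], [-0.43, 0, -6], 0.43],
  [[0, 0, 0], [-0.43, 0, -7], 0.43],
  [[0, 0, 0], [-0.43, 0, -7], 0.43],
])

```text
time: 2.78
tool_pos: [0.4839, 0.1516, 0.1162]
ee_rot: [-3.124, -0.301, 0.006]
wrist_force: [-0.5, -0.6, 0.2]
width: 0.569
```

>>> send_rows([
  [[0, 0, 0], [0.1, 0, -1.9], 0.43],
  [[0, 0, 0], [0.1, 0, -1.9], 0.43],
  [[0, 0, 0], [0.1, 0, -2.0], 0.43],
])

```text
time: 3.03
tool_pos: [0.4853, 0.1516, 0.0977]
ee_rot: [-3.124, -0.301, 0.005]
wrist_force: [0.2, 0.5, -0.6]
width: 0.575
```

Run:
```python
from h import *
for n in("side",):
    im,d=r.grab_frame(n); cv2.imwrite(f"pics/{n}2.png",im)
crop("pics/side2.png","pics/s2.png",205,100,90,90,6)
```

```text
(no output)
```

View pics/s2.png

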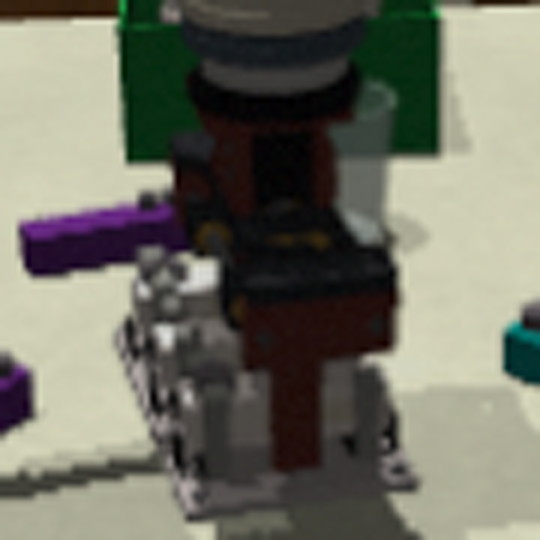

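The near finger at crop (295,420) sits about midway between the two jaws at 215 and 375, and no contact force shows. I'll close the gripper.

>>> send_rows([
  [[0, 0, 0], [0, 0, 0], 0.9],
  [[0, 0, 0], [0, 0, 0], 0.9],
  [[0, 0, 0], [0, 0, 0], 0.9],
  [[0, 0, 0], [0, 0, 0], 0.9],
], newtons=40)

```text
time: 3.42
tool_pos: [0.4858, 0.1519, 0.0988]
ee_rot: [-3.123, -0.301, 0.001]
wrist_force: [-0.4, 1.7, 0.3]
width: 0.302
```

>>> send_rows([
  [[0, 0, 0], [0, 0, 0.4], 0.9],
  [[0, 0, 0], [0, 0, 1.0], 0.9],
  [[0, 0, 0], [0, 0, 2.0], 0.9],
  [[0, 0, 0], [0, 0, 3.0], 0.9],
  [[0, 0, 0], [0, 0, 4.5], 0.9],
])

```text
time: 3.83
tool_pos: [0.4857, 0.1517, 0.1448]
ee_rot: [-3.124, -0.301, 0.002]
wrist_force: [-0.2, 0.1, -0.6]
width: 0.29
```

>>> send_rows([
  [[0, 0, 0], [0, 0, 3], 0.9],
  [[0, 0, 0], [0, 0, 6], 0.9],
  [[0, 0, 0], [0, 0, 6], 0.9],
  [[0, 0, 0], [0, 0, 6], 0.9],
])

```text
time: 4.17
tool_pos: [0.4872, 0.1519, 0.2095]
ee_rot: [-3.123, -0.301, -0.011]
wrist_force: [0.0, 0.8, -1.7]
width: 0.289
```

Run:
```python
from h import *
for n in("side",):
    im,d=r.grab_frame(n); cv2.imwrite(f"pics/{n}3.png",im)
crop("pics/side3.png","pics/s3.png",205,80,100,110,5)
```

```text
(no output)
```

View pics/s3.png

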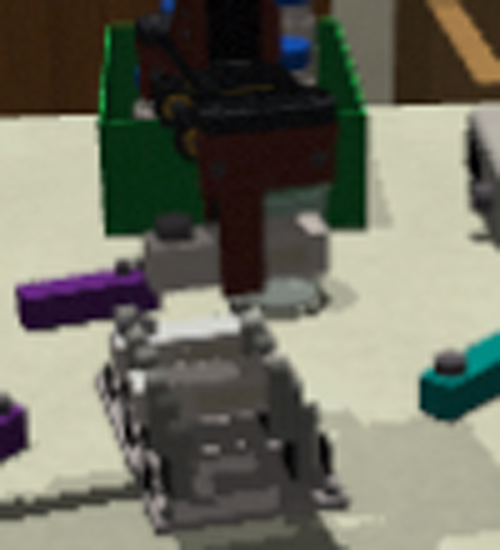

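>>> send_rows([
  [[0, 0, -2.0], [-3.2, -36, 0], 0.9],
  [[0, 0, -2.0], [-3.2, -36, 0], 0.9],
  [[0, 0, -2.0], [-3.2, -36, 0], 0.9],
  [[0, 0, -2.0], [-3.2, -36, 0], 0.9],
  [[0, 0, -2.0], [-3.2, -36, 0], 0.9],
])

```text
time: 4.63
tool_pos: [0.4666, -0.0574, 0.205]
ee_rot: [-3.138, -0.028, -0.003]
wrist_force: [0.0, -0.4, -0.0]
width: 0.291
```

>>> send_rows([
  [[0, 0, 0], [-1.2, -15.1, 0], 0.9],
  [[0, 0, 0], [-1.2, -15.1, 0], 0.9],
  [[0, 0, 0], [-1.2, -15.1, -1], 0.9],
  [[0, 0, 0], [-1.2, -15.1, -4], 0.9],
  [[0, 0, 0], [-1.2, -15.1, -6], 0.9],
])

```text
time: 5.05
tool_pos: [0.4532, -0.2128, 0.143]
ee_rot: [-3.14, -0.021, -0.001]
wrist_force: [-1.0, 0.2, -1.0]
width: 0.294
```

>>> send_rows([
  [[0, 0, 0], [0, 0, 0], 0.9],
  [[0, 0, 0], [0, 0, 0], 0.9],
])

```text
time: 5.22
tool_pos: [0.4517, -0.2128, 0.1405]
ee_rot: [-3.137, -0.018, 0.007]
wrist_force: [-0.3, 0.2, -0.5]
width: 0.291
```

Run:
```python
from h import *
np.set_printoptions(precision=4,suppress=True)
for n in("side","top"):
    im,d=r.grab_frame(n); cv2.imwrite(f"pics/{n}4.png",im);np.savez(f"pics/{n}4.npz",im=im,d=d)
print(r.state()["tool_pos"])
crop("pics/side4.png","pics/s4.png",210,165,160,140,5)
crop("pics/top4.png","pics/t4.png",295,120,100,110,5)
```

```text
[ 0.4535 -0.2124  0.1439]
```

View pics/s4.png

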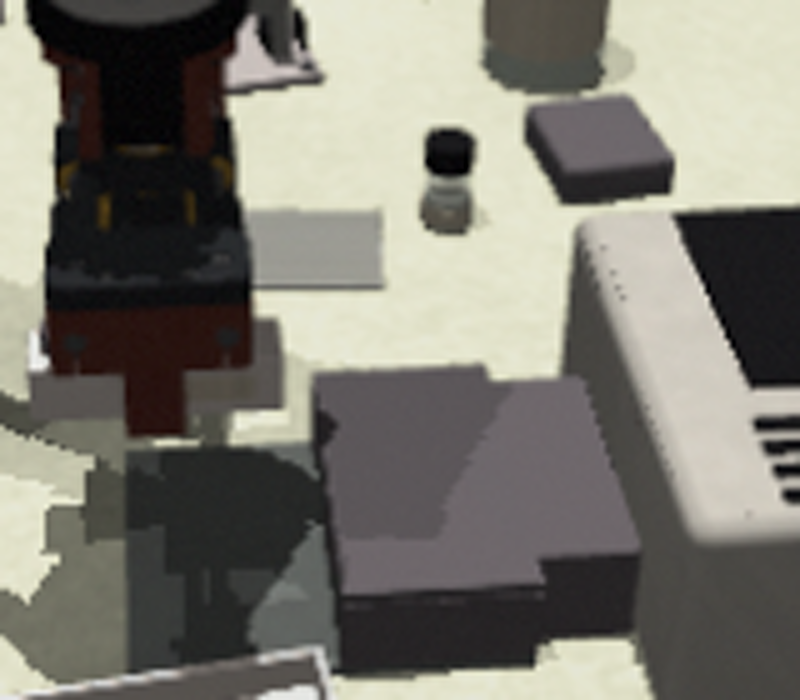

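View pics/t4.png

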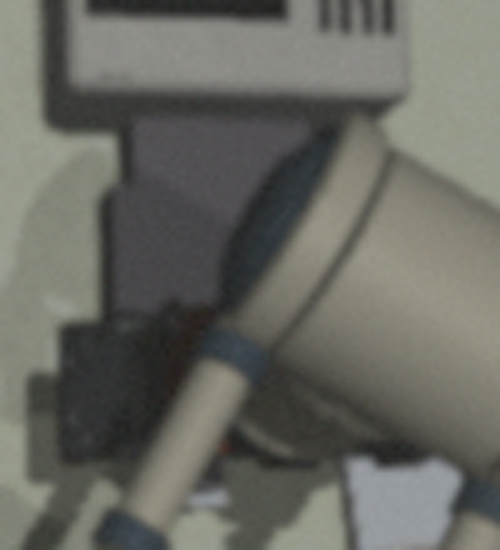

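Run:
```python
from h import *
np.set_printoptions(precision=4,suppress=True)
print(proj("side",[[.5015,-.2255,.067],[.5015,-.2255,.093]]), "obs",(np.array([[283,408],[283,320]])+.5)/5-.5+[210,165])
for z in(.067,.070,.064): print(z,onz("side",(np.array([[283,408]])+.5)/5-.5+[210,165],z))
# loader mouth lower-edge estimates, analyser front-left etc
d=np.load("pics/side4.npz")["d"]
```

```text
[[267.3634 245.4588]
 [267.4008 234.661 ]] obs [[266.2 246.2]
 [266.2 228.6]]
0.067 [[ 0.4992 -0.2275  0.067 ]]
0.07 [[ 0.4989 -0.231   0.07  ]]
0.064 [[ 0.4994 -0.224   0.064 ]]
```

>>> send_rows([
  [[0, 0, 0], [0, 0.4, -2], 0.9],
  [[0, 0, 0], [0, 0.4, -4], 0.9],
  [[0, 0, 0], [0, 0.4, -5.7], 0.9],
  [[0, 0, 0], [0, 0.4, -5.7], 0.9],
  [[0, 0, 0], [0, 0.4, -5.7], 0.9],
])

```text
time: 5.73
tool_pos: [0.4543, -0.2077, 0.0882]
ee_rot: [-3.14, -0.024, -0.004]
wrist_force: [0.1, 1.2, -0.7]
width: 0.291
```

Run:
```python
from h import *
np.set_printoptions(precision=4,suppress=True)
im,d=r.grab_frame("side"); cv2.imwrite(f"pics/side5.png",im)
print(r.state()["tool_pos"],r.state()["wrist_force"],r.state()["ee_rot"])
crop("pics/side5.png","pics/s5.png",215,195,110,110,5)
```

```text
[ 0.4545 -0.208   0.0888] [ 0.704   0.3102 -0.5718] [-3.141  -0.0238 -0.0052]
```

View pics/s5.png

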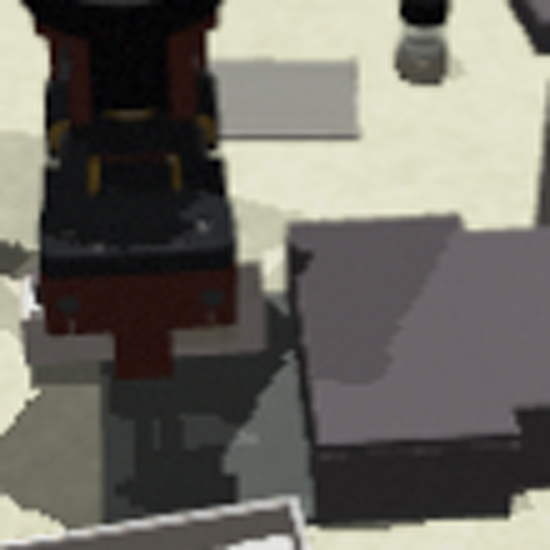

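>>> send_rows([
  [[0, 0, 0], [0, 0.05, -0.28], 0.9],
  [[0, 0, 0], [0, 0.05, -0.28], 0.9],
  [[0, 0, 0], [0.8, 0.05, -0.28], 0.9],
  [[0, 0, 0], [1.6, 0.05, -0.28], 0.9],
  [[0, 0, 0], [1.9, 0.05, -0.28], 0.9],
])

```text
time: 6.2
tool_pos: [0.4748, -0.2075, 0.0865]
ee_rot: [-3.141, -0.024, -0.007]
wrist_force: [0.2, 0.2, 0.6]
width: 0.296
```

>>> send_rows([
  [[0, 0, 0], [0.6, 0, -0.05], 0.9],
  [[0, 0, 0], [1.2, 0.05, -0.05], 0.9],
  [[0, 0, 0], [1.8, 0.05, -0.05], 0.9],
  [[0, 0, 0], [1.9, 0.05, -0.05], 0.9],
  [[0, 0, 0], [1.9, 0.05, -0.05], 0.9],
])

```text
time: 6.62
tool_pos: [0.4942, -0.2069, 0.0858]
ee_rot: [-3.141, -0.025, -0.006]
wrist_force: [0.6, -0.2, -0.3]
width: 0.29
```

Run:
```python
from h import *
np.set_printoptions(precision=4,suppress=True)
im,d=r.grab_frame("side"); cv2.imwrite(f"pics/side6.png",im)
print(r.state()["tool_pos"],r.state()["wrist_force"],r.state()["ee_rot"])
crop("pics/side6.png","pics/s6.png",215,195,110,110,5)
```

```text
[ 0.4939 -0.207   0.0858] [ 0.7976 -0.0863 -0.2934] [-3.1412 -0.0243 -0.0063]
```

View pics/s6.png

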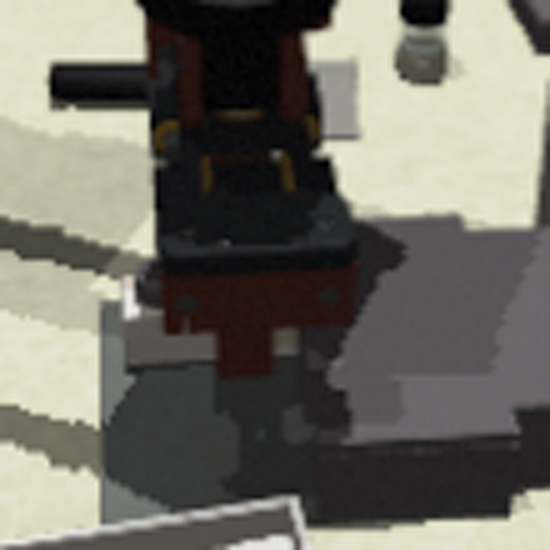

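>>> send_rows([
  [[0, 0, 0], [0, 0, 0], 0.55],
  [[0, 0, 0], [0, 0, 0], 0.55],
  [[0, 0, 0], [0, 0, 0], 0.55],
])

```text
time: 6.92
tool_pos: [0.4937, -0.207, 0.0859]
ee_rot: [-3.141, -0.024, -0.007]
wrist_force: [0.2, 0.5, -1.3]
width: 0.446
```

>>> send_rows([
  [[0, 0, 0], [-2, 0, 0.1], 0.55],
  [[0, 0, 0], [-4.5, 0, 0.1], 0.55],
  [[0, 0, 0], [-7, -0.1, 0.1], 0.55],
  [[0, 0, 0], [-7, -0.1, 0.1], 0.55],
])

```text
time: 7.25
tool_pos: [0.4207, -0.2079, 0.0863]
ee_rot: [-3.141, -0.022, -0.003]
wrist_force: [0.0, -0.4, -0.7]
width: 0.452
```

Run:
```python
from h import *
np.set_printoptions(precision=4,suppress=True)
im,d=r.grab_frame("side"); cv2.imwrite(f"pics/side7.png",im)
print(r.state()["tool_pos"],r.state()["wrist_force"],r.state()["ee_rot"])
crop("pics/side7.png","pics/s7.png",205,195,120,110,5)
```

```text
[ 0.4224 -0.2081  0.0869] [-0.2074 -0.458   0.7161] [-3.1414 -0.0217 -0.0066]
```

View pics/s7.png

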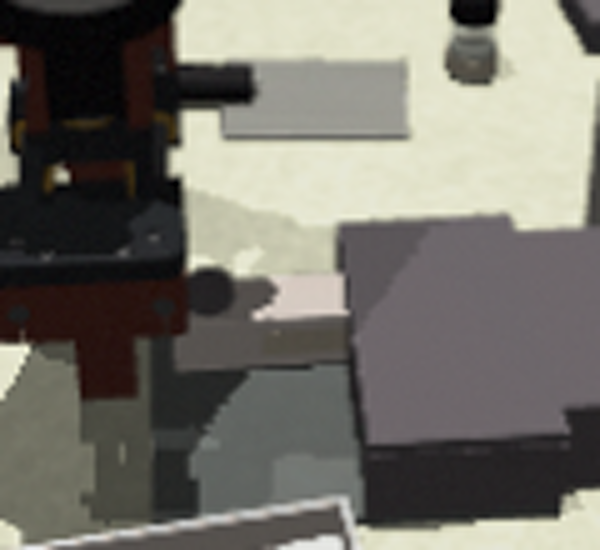

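>>> send_rows([
  [[0, 0, 0], [0, 0, 0.1], 1.0],
  [[0, 0, 0], [0, 0, 0.1], 1.0],
  [[0, 0, 0], [0, 0, 0.1], 1.0],
  [[0, 0, 0], [0, 0, 0.1], 1.0],
  [[0, 0, 0], [0, 0, 0.1], 1.0],
], newtons=20)

```text
time: 7.72
tool_pos: [0.4229, -0.208, 0.0878]
ee_rot: [-3.141, -0.023, -0.006]
wrist_force: [0.0, -0.2, 0.0]
width: 0.109
```

>>> send_rows([
  [[0, 0, 0], [0.8, 0.02, 0], 1.0],
  [[0, 0, 0], [1.6, 0.03, 0], 1.0],
  [[0, 0, 0], [2.4, 0.05, 0], 1.0],
  [[0, 0, 0], [3.2, 0.06, 0], 1.0],
  [[0, 0, 0], [4.0, 0.07, 0], 1.0],
])

```text
time: 8.13
tool_pos: [0.4639, -0.2073, 0.0878]
ee_rot: [-3.141, -0.023, -0.006]
wrist_force: [-1.2, -0.8, 1.0]
width: 0.008
```

Run:
```python
from h import *
np.set_printoptions(precision=4,suppress=True)
im,d=r.grab_frame("side"); cv2.imwrite(f"pics/side8.png",im)
print(r.state()["tool_pos"],r.state()["wrist_force"],r.state()["ee_rot"],r.state()["width"])
crop("pics/side8.png","pics/s8.png",205,195,120,110,5)
```

```text
[ 0.4649 -0.2072  0.0879] [-1.1013  0.6539  0.0165] [-3.1413 -0.0233 -0.0082] 0.002451567834379069
```

View pics/s8.png

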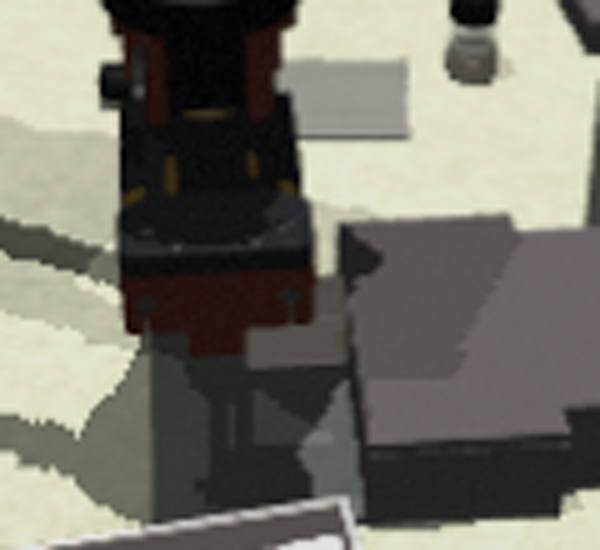

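>>> send_rows([
  [[0, 0, 0], [0.2, 0, 0], 1.0],
  [[0, 0, 0], [0.4, 0, 0], 1.0],
  [[0, 0, 0], [0.6, 0, 0], 1.0],
  [[0, 0, 0], [0.7, 0, 0], 1.0],
])

```text
time: 8.52
tool_pos: [0.4715, -0.2072, 0.0878]
ee_rot: [-3.141, -0.023, -0.006]
wrist_force: [-6.3, 0.3, 3.1]
width: 0.008
```

>>> send_rows([
  [[0, 0, 0], [0.15, 0, 0], 1.0],
  [[0, 0, 0], [0.3, 0, 0], 1.0],
  [[0, 0, 0], [0.3, 0, 0], 1.0],
])

```text
time: 8.77
tool_pos: [0.472, -0.2072, 0.0879]
ee_rot: [-3.14, -0.022, 0.006]
wrist_force: [-15.5, 1.5, 7.5]
width: 0.004
```

>>> send_rows([
  [[0, 0, 0], [-1, 0, 0], 1.0],
  [[0, 0, 0], [-3, 0, 0], 1.0],
  [[0, 0, 0], [-5, 0, 2], 0.8],
  [[0, 0, 0], [-5, 2, 6], 0.6],
  [[0, 0, 0], [-5, 6, 10], 0.43],
])

```text
time: 9.18
tool_pos: [0.4208, -0.1605, 0.1759]
ee_rot: [-3.141, -0.016, 0.007]
wrist_force: [1.1, -0.3, 0.9]
width: 0.191
```

Run:
```python
from h import *
np.set_printoptions(precision=4,suppress=True)
im,d=r.grab_frame("side"); cv2.imwrite(f"pics/side9.png",im)
print(r.state()["tool_pos"],r.state()["wrist_force"],r.state()["ee_rot"],r.state()["width"])
crop("pics/side9.png","pics/s9.png",205,195,120,110,5)
print(proj("side",[[.483,-.2205,.005],[.483,-.2205,.031]]))
```

```text
[ 0.4234 -0.1567  0.1835] [4.7234 1.2875 5.6209] [-3.1412 -0.0214 -0.0097] 0.2400678497054573
[[257.8409 268.092 ]
 [257.6865 258.3431]]
```

View pics/s9.png

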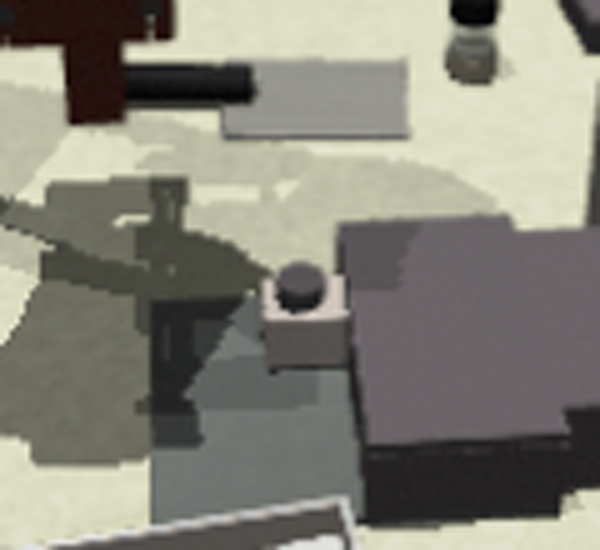

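>>> send_rows([
  [[0, 0, 2.0], [3.8, 42.9, 1], 0.43],
  [[0, 0, 2.0], [3.8, 42.9, 1], 0.43],
  [[0, 0, 2.0], [3.8, 42.9, 1], 0.43],
  [[0, 0, 2.0], [3.8, 42.9, 1], 0.43],
  [[0, 0, 2.0], [3.8, 42.9, 1], 0.43],
], newtons=40)

```text
time: 9.65
tool_pos: [0.4408, 0.0495, 0.1843]
ee_rot: [-3.127, -0.294, -0.013]
wrist_force: [-0.4, -0.1, -0.4]
width: 0.562
```

>>> send_rows([
  [[0, 0, 0.05], [2.1, 22.3, 0], 0.43],
  [[0, 0, 0.05], [2.1, 22.3, 0], 0.43],
  [[0, 0, 0.05], [2.1, 22.3, 0], 0.43],
  [[0, 0, 0.05], [2.1, 22.3, 0], 0.43],
  [[0, 0, 0.05], [2.1, 22.3, 0], 0.43],
])

```text
time: 10.07
tool_pos: [0.46, 0.2574, 0.1844]
ee_rot: [-3.126, -0.302, -0.015]
wrist_force: [0.7, -0.3, -0.5]
width: 0.571
```

>>> send_rows([
  [[0, 0, 0], [0, 1.4, 0], 0.43],
  [[0, 0, 0], [0, 1.4, 0], 0.43],
  [[0, 0, 0], [0, 1.4, 0], 0.43],
])

```text
time: 10.32
tool_pos: [0.4598, 0.2719, 0.1839]
ee_rot: [-3.126, -0.305, -0.014]
wrist_force: [0.4, -0.3, -0.4]
width: 0.572
```

>>> send_rows([
  [[0, 0, 0], [0.1, 0.05, -3], 0.43],
  [[0, 0, 0], [0.1, 0.05, -6], 0.43],
  [[0, 0, 0], [0.1, 0.05, -6.5], 0.43],
  [[0, 0, 0], [0.1, 0.05, -6.5], 0.43],
])

```text
time: 10.65
tool_pos: [0.4597, 0.2704, 0.1165]
ee_rot: [3.126, 0.302, 0.006]
wrist_force: [0.0, 0.2, -0.5]
width: 0.57
```

Run:
```python
from h import *
np.set_printoptions(precision=4,suppress=True)
for n in("side","top"):
    im,d=r.grab_frame(n); cv2.imwrite(f"pics/{n}10.png",im)
print(r.state()["tool_pos"],r.state()["wrist_force"],r.state()["ee_rot"],r.state()["width"])
crop("pics/side10.png","pics/s10.png",205,95,90,95,6)
crop("pics/top10.png","pics/t10.png",120,150,110,80,7)
```

```text
[0.4614 0.2717 0.1204] [0.5944 0.7682 0.765 ] [-3.1256 -0.303  -0.016 ] 0.5719904790039075
```

View pics/s10.png

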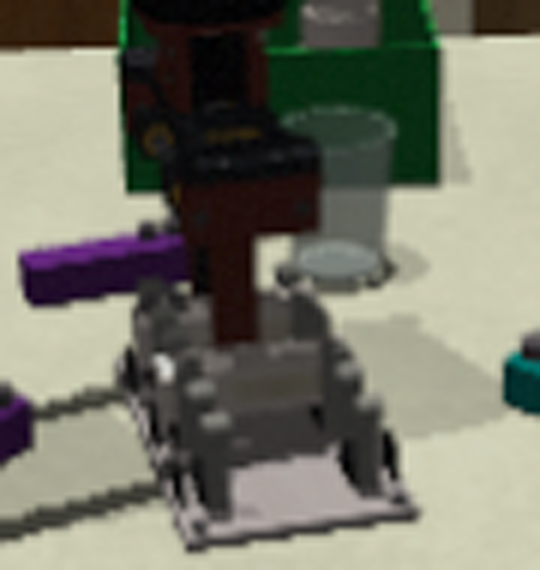

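View pics/t10.png

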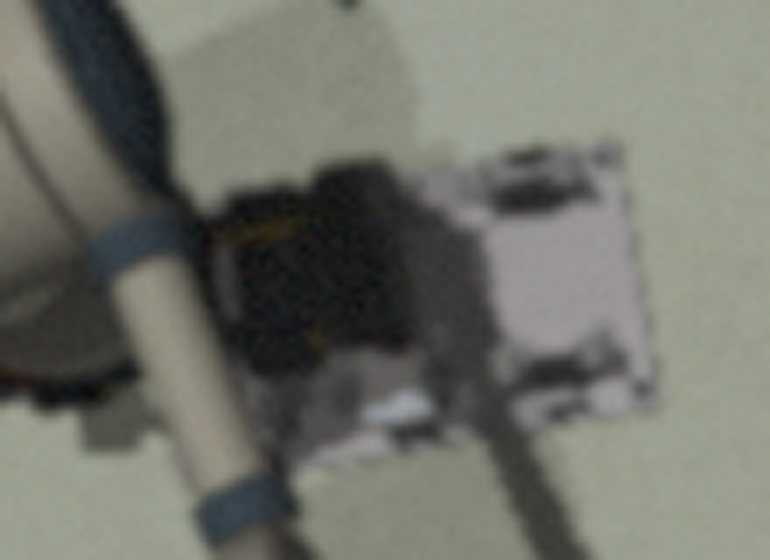

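>>> send_rows([
  [[0, 0, 0], [0, 0.1, -1.0], 0.43],
  [[0, 0, 0], [0, 0.1, -1.9], 0.43],
  [[0, 0, 0], [0, 0.1, -1.9], 0.43],
])

```text
time: 11.0
tool_pos: [0.461, 0.2723, 0.1002]
ee_rot: [-3.126, -0.303, -0.014]
wrist_force: [0.0, -0.3, -0.4]
width: 0.568
```

>>> send_rows([
  [[0, 0, 0], [0, 0, 0], 0.9],
  [[0, 0, 0], [0, 0, 0], 0.9],
  [[0, 0, 0], [0, 0, 0], 0.9],
  [[0, 0, 0], [0, 0, 0], 0.9],
], newtons=40)

```text
time: 11.33
tool_pos: [0.4612, 0.2726, 0.1006]
ee_rot: [-3.125, -0.303, -0.015]
wrist_force: [-0.5, 5.5, -2.4]
width: 0.309
```

>>> send_rows([
  [[0, 0, 0], [0, 0.1, 0], 0.9],
  [[0, 0, 0], [0, 0.15, 0], 0.9],
])

```text
time: 11.5
tool_pos: [0.4611, 0.2742, 0.1006]
ee_rot: [-3.126, -0.303, -0.015]
wrist_force: [0.0, -0.2, -1.4]
width: 0.293
```

>>> send_rows([
  [[0, 0, 0], [0, 0, 0.4], 0.9],
  [[0, 0, 0], [0, 0, 1.0], 0.9],
  [[0, 0, 0], [0, 0, 2.0], 0.9],
  [[0, 0, 0], [0, 0, 3.0], 0.9],
  [[0, 0, 0], [0, 0, 4.5], 0.9],
])

```text
time: 11.92
tool_pos: [0.4612, 0.2742, 0.1468]
ee_rot: [-3.126, -0.303, -0.015]
wrist_force: [-1.0, 0.6, -1.9]
width: 0.294
```

>>> send_rows([
  [[0, 0, 0], [0, 0, 3], 0.9],
  [[0, 0, 0], [0, 0, 6], 0.9],
  [[0, 0, 0], [0, 0, 6], 0.9],
  [[0, 0, 0], [0, 0, 6], 0.9],
])

```text
time: 12.25
tool_pos: [0.4626, 0.2748, 0.2121]
ee_rot: [-3.123, -0.302, -0.028]
wrist_force: [-0.8, -0.6, -1.7]
width: 0.292
```

Run:
```python
from h import *
np.set_printoptions(precision=4,suppress=True)
for n in("side",):
    im,d=r.grab_frame(n); cv2.imwrite(f"pics/{n}11.png",im)
print(r.state()["tool_pos"],r.state()["wrist_force"],r.state()["ee_rot"],r.state()["width"])
crop("pics/side11.png","pics/s11.png",205,80,100,110,5)
```

```text
[0.4618 0.2744 0.2095] [ 0.2381  0.1453 -1.2561] [-3.1241 -0.3026 -0.022 ] 0.2900492181162729
```

View pics/s11.png

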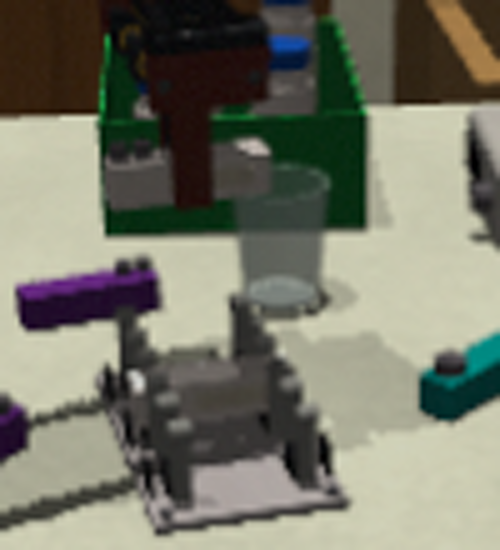

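>>> send_rows([
  [[0, 0.16, -2.0], [-0.7, -54.5, 0], 0.9],
  [[0, 0.16, -2.0], [-0.7, -54.5, 0], 0.9],
  [[0, 0.16, -2.0], [-0.7, -54.5, 0], 0.9],
  [[0, 0.16, -2.0], [-0.7, -54.5, 0], 0.9],
  [[0, 0.16, -2.0], [-0.7, -54.5, 0], 0.9],
])

```text
time: 12.72
tool_pos: [0.4579, 0.0642, 0.2069]
ee_rot: [-3.139, -0.03, 0.001]
wrist_force: [-0.2, -0.0, -1.3]
width: 0.291
```

>>> send_rows([
  [[0, 0, 0], [-0.5, -33.6, 0], 0.9],
  [[0, 0, 0], [-0.5, -33.6, 0], 0.9],
  [[0, 0, 0], [-0.5, -33.6, 0], 0.9],
  [[0, 0, 0], [-0.5, -33.6, 0], 0.9],
  [[0, 0, 0], [-0.5, -33.6, 0], 0.9],
])

```text
time: 13.13
tool_pos: [0.4542, -0.1444, 0.2066]
ee_rot: [-3.138, -0.03, 0.003]
wrist_force: [1.8, -0.7, -0.2]
width: 0.289
```

>>> send_rows([
  [[0, 0, 0], [0, -12.6, 0], 0.9],
  [[0, 0, 0], [0, -12.6, 0], 0.9],
  [[0, 0, 0], [0, -12.6, 0], 0.9],
  [[0, 0, 0], [0, -12.6, -4], 0.9],
  [[0, 0, 0], [0, -12.6, -7], 0.9],
])

```text
time: 13.55
tool_pos: [0.4537, -0.2733, 0.1355]
ee_rot: [-3.14, -0.023, 0.001]
wrist_force: [-0.2, 0.1, -1.4]
width: 0.291
```

>>> send_rows([
  [[0, 0, 0], [0, 0, 0], 0.9],
  [[0, 0, 0], [0, 0, 0], 0.9],
])

```text
time: 13.72
tool_pos: [0.4522, -0.2729, 0.133]
ee_rot: [-3.137, -0.022, 0.009]
wrist_force: [0.5, -0.0, 0.6]
width: 0.296
```

Run:
```python
from h import *
np.set_printoptions(precision=4,suppress=True)
for n in("side","top"):
    im,d=r.grab_frame(n); cv2.imwrite(f"pics/{n}12.png",im)
print(r.state()["tool_pos"],r.state()["wrist_force"],r.state()["ee_rot"],r.state()["width"])
crop("pics/side12.png","pics/s12.png",200,195,125,110,6)
crop("pics/top12.png","pics/t12.png",295,120,120,110,5)
```

```text
[ 0.4541 -0.2733  0.1372] [ 0.3727  0.135  -0.2733] [-3.1408 -0.024  -0.0011] 0.29580283429835463
```

View pics/s12.png

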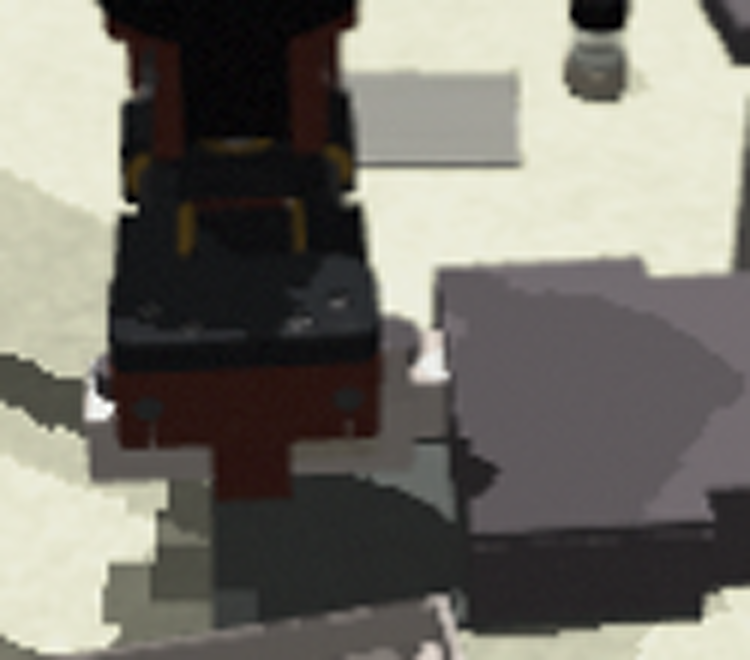

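View pics/t12.png

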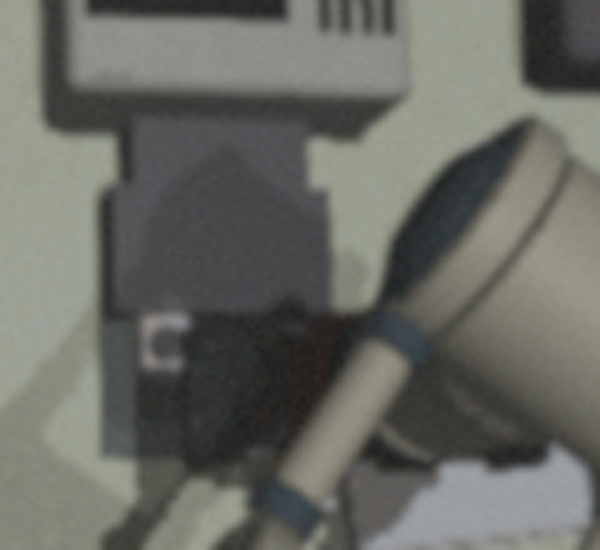

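>>> send_rows([
  [[0, 0, 0], [0, 0.38, -2], 0.9],
  [[0, 0, 0], [0, 0.38, -4], 0.9],
  [[0, 0, 0], [0, 0.38, -5], 0.9],
  [[0, 0, 0], [0, 0.38, -5], 0.9],
  [[0, 0, 0], [0, 0.38, -5], 0.9],
])

```text
time: 14.23
tool_pos: [0.4546, -0.2695, 0.0885]
ee_rot: [-3.141, -0.025, -0.002]
wrist_force: [0.2, -0.7, -0.3]
width: 0.293
```

>>> send_rows([
  [[0, 0, 0], [0, 0, -0.2], 0.9],
  [[0, 0, 0], [0, 0, -0.2], 0.9],
  [[0, 0, 0], [0.8, 0, -0.2], 0.9],
  [[0, 0, 0], [1.6, 0, -0.2], 0.9],
  [[0, 0, 0], [1.9, 0, -0.2], 0.9],
])

```text
time: 14.65
tool_pos: [0.475, -0.2696, 0.0871]
ee_rot: [3.141, 0.025, 0.005]
wrist_force: [0.0, 0.0, -0.0]
width: 0.297
```

>>> send_rows([
  [[0, 0, 0], [0.6, 0, 0], 0.9],
  [[0, 0, 0], [1.2, 0, 0], 0.9],
  [[0, 0, 0], [1.8, 0, 0], 0.9],
  [[0, 0, 0], [1.8, 0, 0], 0.9],
])

```text
time: 14.98
tool_pos: [0.4942, -0.2695, 0.0871]
ee_rot: [3.141, 0.026, 0.005]
wrist_force: [0.5, 0.1, -0.2]
width: 0.288
```

Run:
```python
from h import *
np.set_printoptions(precision=4,suppress=True)
im,d=r.grab_frame("side"); cv2.imwrite(f"pics/side13.png",im)
print(r.state()["tool_pos"],r.state()["wrist_force"],r.state()["ee_rot"])
crop("pics/side13.png","pics/s13.png",215,195,110,110,5)
```

```text
[ 0.4936 -0.2695  0.0869] [-0.5669 -0.1109 -0.4941] [3.1412 0.0262 0.0045]
```

View pics/s13.png

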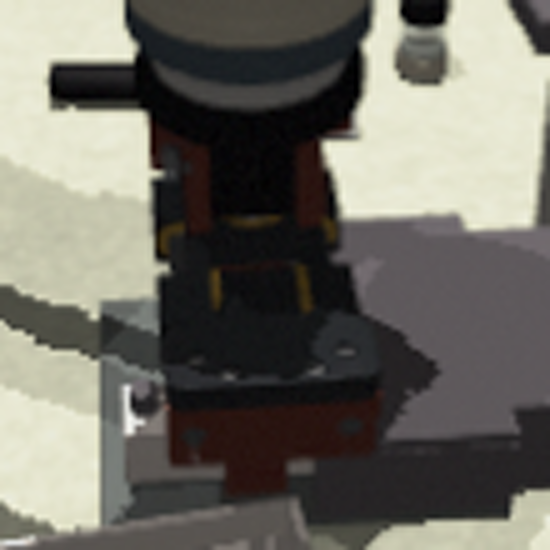

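>>> send_rows([
  [[0, 0, 0], [0, 0, 0], 0.64],
  [[0, 0, 0], [0, 0, 0], 0.64],
  [[0, 0, 0], [0, 0, 0], 0.64],
])

```text
time: 15.28
tool_pos: [0.4935, -0.2695, 0.087]
ee_rot: [3.141, 0.026, 0.005]
wrist_force: [0.3, 0.2, 0.0]
width: 0.358
```

>>> send_rows([
  [[0, 0, 0], [-2, -0.03, 0], 0.63],
  [[0, 0, 0], [-4.5, -0.08, 0.1], 0.62],
  [[0, 0, 0], [-7, -0.12, 0.1], 0.62],
  [[0, 0, 0], [-7, -0.12, 0.1], 0.62],
])

```text
time: 15.62
tool_pos: [0.4203, -0.2707, 0.0875]
ee_rot: [-3.141, -0.024, -0.0]
wrist_force: [-0.0, 0.1, -0.1]
width: 0.383
```

Run:
```python
from h import *
np.set_printoptions(precision=4,suppress=True)
im,d=r.grab_frame("side"); cv2.imwrite(f"pics/side14.png",im)
print(r.state()["tool_pos"],r.state()["wrist_force"],r.state()["ee_rot"])
crop("pics/side14.png","pics/s14.png",205,195,120,110,5)
```

```text
[ 0.422  -0.2708  0.088 ] [-0.2191  0.092   0.4685] [3.141  0.0232 0.0044]
```

View pics/s14.png

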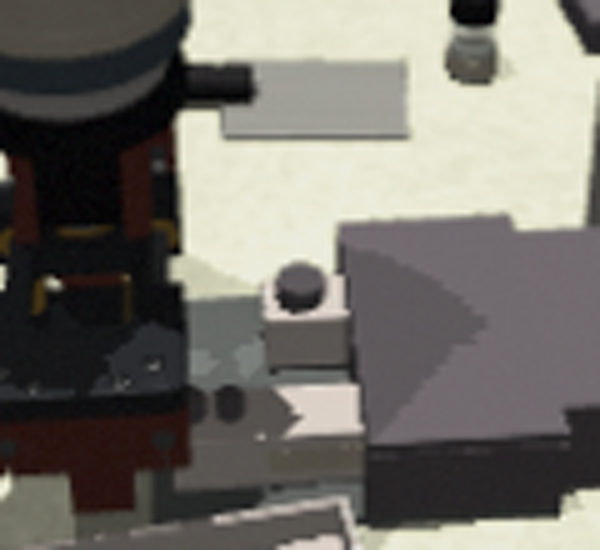

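Twin is lying on the apron with its nose in the right bay, and single is still home. I'll close the fingers behind the tail and push.

>>> send_rows([
  [[0, 0, 0], [-0.2, 0, 0], 1.0],
  [[0, 0, 0], [-0.2, 0, 0], 1.0],
  [[0, 0, 0], [-0.2, 0, 0], 1.0],
  [[0, 0, 0], [-0.2, 0, 0], 1.0],
  [[0, 0, 0], [-0.2, 0, 0], 1.0],
], newtons=20)

```text
time: 16.08
tool_pos: [0.4205, -0.2708, 0.088]
ee_rot: [3.141, 0.024, 0.004]
wrist_force: [-0.0, 0.1, -0.4]
width: 0.041
```

>>> send_rows([
  [[0, 0, 0], [0.8, 0, 0], 1.0],
  [[0, 0, 0], [1.6, 0, 0], 1.0],
  [[0, 0, 0], [2.4, 0, 0], 1.0],
  [[0, 0, 0], [3.2, 0, 0], 1.0],
  [[0, 0, 0], [4.0, 0, 0], 1.0],
])

```text
time: 16.5
tool_pos: [0.4615, -0.2708, 0.088]
ee_rot: [3.141, 0.025, 0.004]
wrist_force: [-0.9, 0.5, 1.4]
width: 0.006
```

>>> send_rows([
  [[0, 0, 0], [0.2, 0, 0], 1.0],
  [[0, 0, 0], [0.5, 0, 0], 1.0],
  [[0, 0, 0], [0.8, 0, 0], 1.0],
  [[0, 0, 0], [0.9, 0, 0], 1.0],
])

```text
time: 16.83
tool_pos: [0.4709, -0.2707, 0.0878]
ee_rot: [3.141, 0.025, 0.004]
wrist_force: [0.0, 0.7, 0.1]
width: 0.003
```

>>> send_rows([
  [[0, 0, 0], [0.15, 0, 0], 1.0],
  [[0, 0, 0], [0.3, 0, 0], 1.0],
  [[0, 0, 0], [0.3, 0, 0], 1.0],
])

```text
time: 17.08
tool_pos: [0.4724, -0.2707, 0.0878]
ee_rot: [-3.141, -0.024, 0.003]
wrist_force: [-8.1, 1.0, 5.1]
width: 0.006
```

>>> send_rows([
  [[0, 0, 0], [0.2, 0, 0], 1.0],
  [[0, 0, 0], [0.3, 0, 0], 1.0],
  [[0, 0, 0], [0.3, 0, 0], 1.0],
])

```text
time: 17.33
tool_pos: [0.4729, -0.2708, 0.0879]
ee_rot: [-3.14, -0.023, 0.013]
wrist_force: [-13.4, 2.0, 8.1]
width: 0.006
```

>>> send_rows([
  [[0, 0, 0], [-1, 0, 0], 1.0],
  [[0, 0, 0], [-3, 0, 0], 1.0],
  [[0, 0, 0], [-5, 0, 1], 1.0],
  [[0, 0, 0], [-5, 0, 5], 1.0],
  [[0, 0, 0], [-6, 0, 9], 1.0],
])

```text
time: 17.75
tool_pos: [0.411, -0.2696, 0.1754]
ee_rot: [-3.136, -0.022, 0.021]
wrist_force: [2.0, -0.3, 0.7]
width: 0.002
```

>>> send_rows([
  [[0, 0, 0], [-6, 0, 10], 1.0],
  [[0, 0, 0], [-6, 0, 10], 1.0],
  [[0, 0, 0], [-6, 0, 10], 1.0],
  [[0, 0, 0], [-6, 0, 10], 1.0],
])

```text
time: 18.08
tool_pos: [0.3498, -0.2704, 0.2831]
ee_rot: [3.139, 0.02, -0.007]
wrist_force: [-0.3, -0.3, 1.5]
width: 0.005
```

Run:
```python
from h import *
np.set_printoptions(precision=4,suppress=True)
for n in("side","top"):
    im,d=r.grab_frame(n); cv2.imwrite(f"pics/{n}15.png",im)
print(r.state()["tool_pos"],r.state()["wrist_force"],r.state()["time"])
crop("pics/side15.png","pics/s15.png",205,195,120,110,5)
a=cv2.imread("pics/top15.png"); cv2.imwrite("pics/t15.png",cv2.resize(a,(768,576)))
def cc(p): return (np.array(p,float)+.5)/5-.5+[205,195]
print("pred tail px",proj("side",[[.483,-.2205,.031],[.4836,-.2845,.031]]))
```

```text
[ 0.3508 -0.2699  0.2769] [-0.5962  0.8637 -0.8122] 18.1833
pred tail px [[257.6865 258.3431]
 [259.7637 282.198 ]]
```

View pics/s15.png

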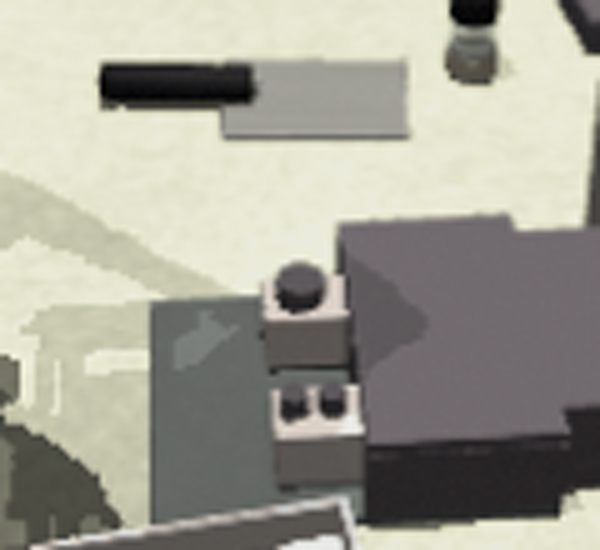

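View pics/t15.png

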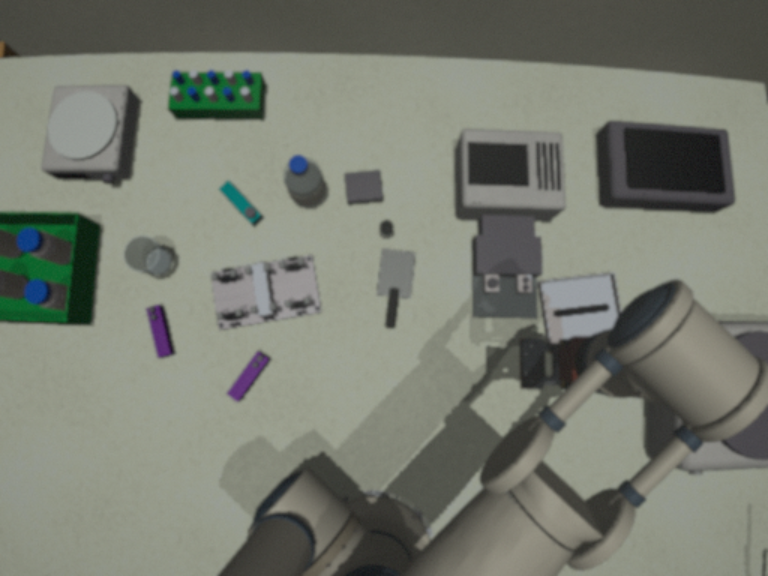

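View pics/side15.png

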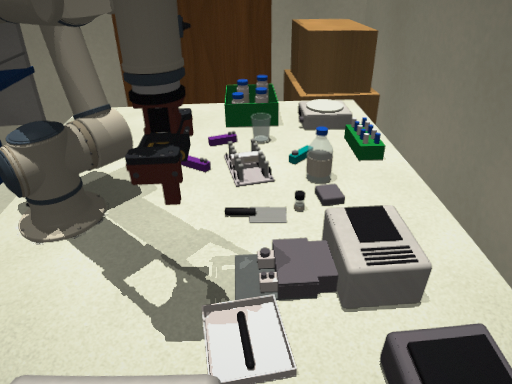

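Both tails show just outside the mouths, at side-crop (265,318) and (275,430). They're within about a pixel of where they should be with 32 mm sticking out. The blank is still clipped, and the bystanders look unmoved. I'll hand in.

```bash
python3 -c "
from workcell import r
s=r.state();print(s['time'],abs(s['joint_vel']).max())
print(r.job_done())"
```

```text
18.1833 0.047083227986402965
the job is handed in; nothing more can be done
None
```

The job is done and handed in at 18.2 s, well under the 67 s limit. I pulled the single straight up out of the right-hand clips and pushed it home in the left bay. Only then did I pull the twin from the left-hand clips and push it home in the right bay.

I didn't retake either cartridge by its tail. I set each one down with its nose in the bay, opened the fingers, slid back, and pushed on its tail end with the closed fingers.

**Last checks:**
- **Fully home:** each cartridge stopped dead against the back wall, at about 15 N for the single and 13 N for the twin. The stop was within 1 mm of where I had worked out, and both tails look about 32 mm out in the side view, to within about 1 pixel (roughly 2 mm).
- **Rest of the bench:** the blank is still clipped, and the spatula, vial, timer, beaker, flask and tray look unmoved. The gripper is clear and touching nothing.
- **Disagreements:** my position estimates from the two cameras differed by 2–4 mm in places, and by up to about 1 cm at one strip corner. The twin sat about 1.5 mm left of where I first gripped it; I corrected that before pulling, when the sideways force read 5.5 N.
- **Failed checks:** none.

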